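Find the push switch that still snaps and mark it

TASK

Of the three used push switches in the tester only one still works: press them one at a time, slowly and gently, until you feel one snap and stay down, easing off at the snap rather than leaning on it, and letting go of those that stay soft without ramming them down to the end stop. Then mark the working switch by standing the cork block upright in the bay in front of it. Leave the working switch latched down and the other things on the table where they are.

Things in the scene. Friction and masses are not known exactly. Their poses are not given: they have to be found in the camera images.
- tester: Fixed switch tester: plywood base 150 (x) x 256 (y) x 8 mm, on its far part a grey box, top 52 mm above the table, with three upright plungers 78 mm apart along y. In front of each lies a shallow bay 78 (x) x 73 (y) mm between ribs 5 mm wide, 4 mm high. Origin on the table; x away from the robot, y left along the row. Plunger axes at tester x = 32, y = 78, 0, -78 mm.
- key_1 (a joint): Travel (m) of the left switch seen from the robot: 0 = up, grows as pressed down, 0.019 = end stop. All three look alike; exactly one works, and which one varies. A worn-out switch stays soft: only its spring is felt, about 1 N rising smoothly to about 2 N, and it comes back up when let go. Still soft at 14.5 mm = worn out.
- key_1_top (a point): Centre of the flat top of the left plunger (key_1), a plain grey cylinder 26 mm across standing 23 mm out of the box. It moves with the plunger; 75 mm above the table when up.
- bay_1 (a point): Centre of the floor of the bay belonging to switch key_1, 8 mm above the table, 72 mm in front of its plunger's axis; axes as the tester's.
- key_2 (a joint): Travel (m) of the middle switch seen from the robot: 0 = up, grows as pressed down, 0.019 = end stop. All three look alike; exactly one works, and which one varies. The working switch starts as soft as the others; then the force climbs within 2 mm to about 6.5 N and falls to nothing within 3 mm more as the plunger snaps down ahead of the finger; it then stays down.
- key_2_top (a point): Centre of the flat top of the middle plunger (key_2), a plain grey cylinder 26 mm across standing 23 mm out of the box. It moves with the plunger; 75 mm above the table when up.
- bay_2 (a point): Centre of the floor of the bay belonging to switch key_2, 8 mm above the table, 72 mm in front of its plunger's axis; axes as the tester's.
- key_3 (a joint): Travel (m) of the right switch seen from the robot: 0 = up, grows as pressed down, 0.019 = end stop. All three look alike; exactly one works, and which one varies. In the working switch the force is gone (snap point) at 4.5 to 13 mm of travel, different each time. Follow it about 1 mm past that; it comes to rest 2 to 3 mm past, on a hard stop: pressing on there soon exceeds 10 N.
- key_3_top (a point): Centre of the flat top of the right plunger (key_3), a plain grey cylinder 26 mm across standing 23 mm out of the box. It moves with the plunger; 75 mm above the table when up.
- bay_3 (a point): Centre of the floor of the bay belonging to switch key_3, 8 mm above the table, 72 mm in front of its plunger's axis; axes as the tester's.
- cork_mid (a point): Centre, half-way up, of the loose cork sanding block with a pale felt top, 33 (x) x 46 (y) x 42 (z) mm, 90 g, standing upright on the table at first, to the left of the tester; its own axes, z up. This is the marker.
- mug: Bystander, loose: white dotted mug with handle, 93 mm high. Origin under its middle.
- rubber_eraser: Bystander, loose: blue and white eraser 22 x 46 x 13 mm, lying flat. Origin under its centre.
Not all that is in view belongs to the job. Several things look just like the part that bears cork_mid: the one meant starts farthest to the robot's left.

How it is judged:
By the outcome, as a careful person would: the job done as asked, in the order asked, and still so for the second after the job is handed in, with the robot touching nothing.
It also fails if it takes over 67 s, if anything falls off the work surface, if the arm or the gripper's body presses on something with over 40 N, if the wrist force passes 120 N, or if a joint passes its speed limit or range.

ROBOT

A 7-joint arm with a two-finger parallel gripper is mounted at the origin on the work surface; the furniture and walls round the work are solid. World frame = base frame: x ahead of the robot, y to its left, z up, the work surface at z = 0. Lengths are in mm, angles in rad, forces in N, time in s.
With the tool pointing down it reaches from about 400 to 875 mm from the base axis. Payload 4.4 kg.
Tool frame: the origin (TCP) lies at the very end of the fingers, on their centre line; the grasp point (between the pads) lies 19 mm behind it; z points along the fingers, x is the direction in which the jaws open and shut, and the axes are right-handed (so a half turn about z gives the same grasp; the last joint's range is limited). The gripper opens to 85 mm and grips with 20 to 120 N. Pads are 22 mm wide; open, the fingers measure 114 mm over their backs; the gripper's body (76 mm by 85 mm) begins 54 mm behind the grasp point. The pads swing forward as they close: fully open they stand 13 mm farther back than shut.
Start: joints at [1.102, 0.628, 0.038, 1.517, -0.027, 0.996, -0.02], TCP at [254.825, -597.981, 231.313] pointing down, gripper open.
Joint ranges: [-3.06, 3.06], [-0.37, 2.12], [-1.25, 1.32], [0.18, 2.47], [-1.1, 4.24], [0.23, 1.98], [-2.94, 2.94]. Speed limits (rad/s): [2.57, 2.57, 3.14, 3.14, 3.14, 3.14, 3.14].

INTERFACE

Orientations are given as [roll, pitch, yaw] about the fixed x, y, z axes, in that order (R = Rz(yaw) Ry(pitch) Rx(roll)).
In Python, from cell import ctrl, get_image, job, models gives the robot as it stands.
- The arm moves only by the tool move_arm, never from a script. Its argument "moves" is a list that holds one entry, the list of rows, each a list of 6 numbers: the shift along the tool's x, y, z in m, then the turn, a rotation vector about the tool's x, y, z in rad. A call has 1 to 20 rows; each row is the pose to reach, as a shift and turn from the pose commanded when the call began, along the tool's axes at that moment; what a row does not reach only later rows make up. A row lasts 1/8 s, in which the tool goes at most 62.5 mm and 10.7 degrees, less where a joint would pass 70% of its speed; a pose out of reach is approached as far as the arm can. A call with a gripper value outside its range is refused whole. "jaw" is the opening, from 0 (shut) to 1 (fully open), set as the call begins (left out, the last holds). The fingers move at their own pace and stop on an object; the grip force is fixed at half the most. Time passes only in rows, so rows that repeat a pose let the fingers close. It gives the time, the measured TCP pose, the force and the opening at its end, in the units of the state.
- ctrl.read_state(): the state, without advancing time (a new reading comes with each control period).
- get_image(name): name is "scene" or "top"; returns a dict with "color" (384x512x3 uint8, blue, green, red), "fov_y" (degrees; the focal length in pixels is half the picture's height over the tangent of half this angle, whatever the lens; pixels are square), "cx", "cy" (the principal point, pixels), "origin" and "orientation" of the camera in the world. Camera axes: x right, y up, looking along -z (the intrinsics and any distortion apply to the point x, -y, -z); pixel columns grow to the right and rows downward; lengths in mm; the calibration is good to about 2 mm. A picture is of the moment at which its call begins. There is no depth.
- job.finish_job(): hands the job in, once; it reports no verdict.
Trained networks look in the newest picture that a camera, given by its name, has taken for a name from the list of things; names that differ only in an ending like _2 or _b are one class to them, and where a whole thing is asked for, a point or a joint stands for the part that bears it (a point fixed in the world has none). Each returns a list of dicts, best first, with "score" (0 to 1); they miss things now and then, are a little off and sometimes report something else, mostly with a low value. They report only what shows in the picture. A call takes as long as a camera call. They do not tell look-alikes from the thing itself.
- models.cut_out(camera, thing): "pixels" (384x512 bool, what is visible of it) and "uv" ([column, row] in pixels, amid what is visible of it).
- models.place_of(camera, thing): "uv" ([column, row] in pixels: a listed point, or the origin of a listed thing).
The state is a dict: "clock": time; "qpos": joint angles; "qd": joint speeds; "tau": joint torques, N m; "eef_pos": TCP position; "tool_rot": TCP orientation; "force": force on the tool from outside, world axes, zero at the start; "torque": the same for the moment, N m; "width": finger opening in mm.
Only numpy, scipy, OpenCV 4.12 (cv2) and the standard library are available. Lean on these libraries where they do the work, as an engineer would, in place of code of your own. Each camera call takes 0.05 s, during which the arm holds its last target.

## Working session

There is one attempt and no reset: what is moved stays moved. The work goes in short steps, Python scripts to look and compute and a tool call to move; the robot and the scene stay as the last step left them, time stands still between calls to the robot, and variables do not carry over. Pictures are saved under pics/ and viewed, and the job is handed in when it is done.

Besides the shell and the picture viewer there is one more tool, called after "Request:" as name(argument=value, ...), one argument or row to a line, values as JSON. move_arm: Moves the arm, as the interface text tells. Its arguments: {"type":"object","properties":{"moves":{"type":"array","items":{"type":"array","items":{"type":"array","items":{"type":"number"}}}},"jaw":{"type":"number"}},"required":["moves"]}

```bash
ls; mkdir -p pics; cat > h.py <<'E'
import numpy as np, cv2
from scipy.spatial.transform import Rotation as R
from cell import ctrl, get_image, job, models
def K(im):
    h=im["color"].shape[0]; return h/2/np.tan(np.radians(im["fov_y"])/2)
E
python3 - <<'E'
from h import *
s=ctrl.read_state()
print({k:np.round(v,3).tolist() for k,v in s.items()})
for n in ("scene","top"):
    im=get_image(n); cv2.imwrite(f"pics/{n}0.png",im["color"])
    print(n,{k:(np.round(v,4).tolist() if not isinstance(v,dict) else v) for k,v in im.items() if k!="color"})
    for t in ("tester","key_1_top","bay_1","cork_mid","mug","rubber_eraser","key_1"):
        print(t,[(np.round(d["uv"],1).tolist(),round(float(d["score"]),2)) for d in models.place_of(n,t)])
E
```

```text
pics
{'clock': 0.0, 'qpos': [1.102, 0.629, 0.038, 1.518, -0.027, 0.996, -0.02], 'qd': [-0.0, 0.0, 0.001, 0.001, -0.0, -0.0, 0.001], 'tau': [0.001, -56.339, 1.227, -19.344, 0.011, 0.011, 0.0], 'eef_pos': [254.564, -597.377, 230.389], 'tool_rot': [3.142, 0.002, -1.168], 'force': [0.107, 0.753, 0.469], 'torque': [0.026, -0.037, 0.012], 'width': 85.266}
scene {'fov_y': 42.2673, 'cx': 252.4744, 'cy': 188.4441, 'origin': [581.6108, -609.6084, 1087.894], 'orientation': [0.5568, 0.0123, 0.1705]}
tester [([261.3, 235.1], 0.91)]
key_1_top [([276.6, 189.1], 0.43)]
bay_1 [([236.9, 256.2], 0.72), ([240.2, 226.6], 0.63), ([247.9, 201.2], 0.62)]
cork_mid [([248.7, 121.6], 0.87), ([226.9, 153.3], 0.79), ([265.4, 157.9], 0.76)]
mug [([292.8, 130.5], 0.8)]
rubber_eraser [([294.2, 158.0], 0.7)]Traceback (most recent call last):
  File "<stdin>", line 8, in <module>
ValueError: it knows: bay, cork_mid, key_1_top, key_2_top, key_3_top, mug, rubber_eraser, tester
```

```bash
python3 - <<'E'
from h import *
for n in ("scene","top"):
    im=get_image(n); cv2.imwrite(f"pics/{n}0.png",im["color"])
    print(n,{k:(np.round(v,4).tolist() if not isinstance(v,dict) else v) for k,v in im.items() if k!="color"})
    for t in ("tester","key_1_top","key_2_top","key_3_top","bay","cork_mid","mug","rubber_eraser"):
        print(t,[(np.round(d["uv"],1).tolist(),round(float(d["score"]),2)) for d in models.place_of(n,t)])
E
```

```text
scene {'fov_y': 42.2673, 'cx': 252.4744, 'cy': 188.4441, 'origin': [581.6108, -609.6084, 1087.894], 'orientation': [0.5568, 0.0123, 0.1705]}
tester [([260.6, 234.5], 0.97)]
key_1_top [([249.5, 200.1], 0.69), ([277.8, 186.7], 0.65)]
key_2_top [([274.8, 219.8], 0.61)]
key_3_top []
bay [([236.0, 259.5], 0.92), ([248.7, 198.7], 0.8), ([239.4, 228.9], 0.71), ([264.1, 251.2], 0.61), ([261.9, 235.5], 0.54)]
cork_mid [([227.1, 153.2], 0.63), ([251.1, 121.4], 0.55)]
mug [([292.5, 130.5], 0.76)]
rubber_eraser [([295.1, 158.5], 0.51)]
top {'fov_y': 45.0919, 'cx': 245.2663, 'cy': 186.548, 'origin': [402.653, 29.9576, 991.103], 'orientation': [0.0402, 0.0008, -1.5706]}
tester [([291.6, 164.2], 0.89)]
key_1_top [([255.5, 147.2], 0.66)]
key_2_top [([295.0, 151.2], 0.63)]
key_3_top [([336.3, 150.1], 0.63)]
bay [([253.2, 181.8], 0.84), ([327.6, 186.9], 0.81)]
cork_mid [([194.8, 223.0], 0.9), ([198.2, 170.5], 0.89), ([138.8, 203.7], 0.75), ([291.4, 183.0], 0.36)]
mug [([135.0, 142.1], 0.89)]
rubber_eraser [([185.0, 136.6], 0.52)]
```

View pics/scene0.png

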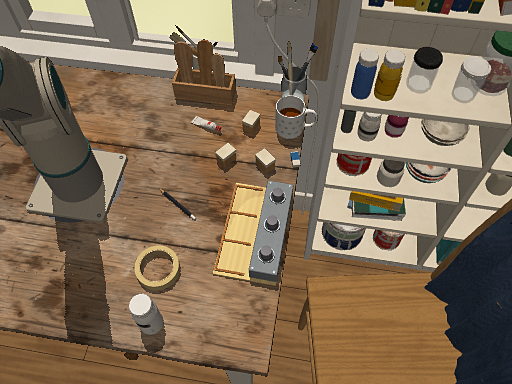

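View pics/top0.png

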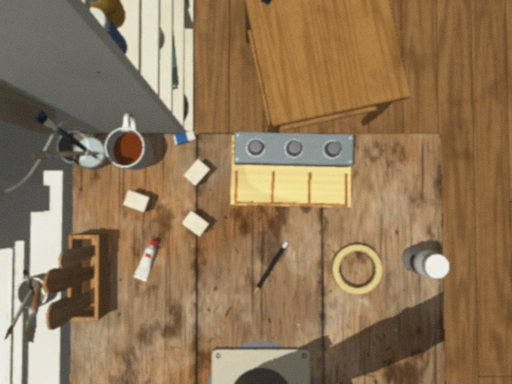

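```bash
cat >> h.py <<'E'
def proj(im,P):
    P=np.atleast_2d(P); Rm=R.from_euler('xyz',im["orientation"]).as_matrix()
    c=(P-np.array(im["origin"]))@Rm; f=K(im)
    return np.c_[im["cx"]+f*c[:,0]/-c[:,2], im["cy"]-f*c[:,1]/-c[:,2]]
def ray(im,uv):
    Rm=R.from_euler('xyz',im["orientation"]).as_matrix(); f=K(im)
    d=Rm@np.array([(uv[0]-im["cx"])/f,-(uv[1]-im["cy"])/f,-1]); return np.array(im["origin"],float),d/np.linalg.norm(d)
def atz(im,uv,z):
    o,d=ray(im,uv); return o+d*(z-o[2])/d[2]
def tri(a,ua,b,ub):
    o1,d1=ray(a,ua);o2,d2=ray(b,ub)
    A=np.c_[d1,-d2]; t=np.linalg.lstsq(A,o2-o1,rcond=None)[0]
    p,q=o1+t[0]*d1,o2+t[1]*d2; return (p+q)/2,np.linalg.norm(p-q)
E
python3 - <<'E'
from h import *
s=get_image("scene");t=get_image("top"); print(list(t))
for n,a,b in (("k1",(278,195),(255,147)),("k2",(271,223.5),(293.5,149)),("k3",(266,254),(333,149.5)),("cork",(251,121.4),(138.8,203.7)),("corkB",(227,153.2),(194.8,223)),("corkC",(265.4,157.9),(198,170.5)),("mug",(292.5,130.5),(135,142)),("er",(295,158.3),(185,137))):
    p,e=tri(s,a,t,b); print(n,p.round(1),round(e,1))
cv2.imwrite("pics/c1.png",cv2.resize(s["color"][90:290,190:320],None,fx=4,fy=4,interpolation=cv2.INTER_CUBIC)[:800][:600])
cv2.imwrite("pics/c1.png",cv2.resize(s["color"][170:290,205:305],None,fx=5,fy=5,interpolation=cv2.INTER_CUBIC))
cv2.imwrite("pics/c2.png",cv2.resize(t["color"][120:220,220:370],None,fx=5,fy=5,interpolation=cv2.INTER_CUBIC))
cv2.imwrite("pics/c3.png",cv2.resize(t["color"][110:250,100:230],None,fx=4,fy=4,interpolation=cv2.INTER_CUBIC))
E
```

```text
['color', 'fov_y', 'cx', 'cy', 'origin', 'orientation']
k1 [522.5  11.6  57.1] 4.2
k2 [518.  -66.9  55.1] 2.8
k3 [ 517.7 -146.6   56.5] 4.7
cork [410.4 255.2  21.4] 9.9
corkB [368.5 136.7  24.8] 6.3
corkC [474.7 128.5  39.2] 1.4
mug [535.  268.3  -7. ] 9.2
er [548.9 159.6  10.7] 2.5
```

View pics/c1.png

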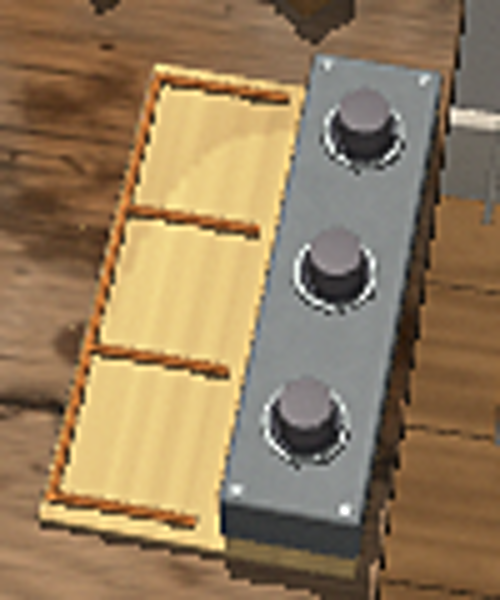

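View pics/c2.png

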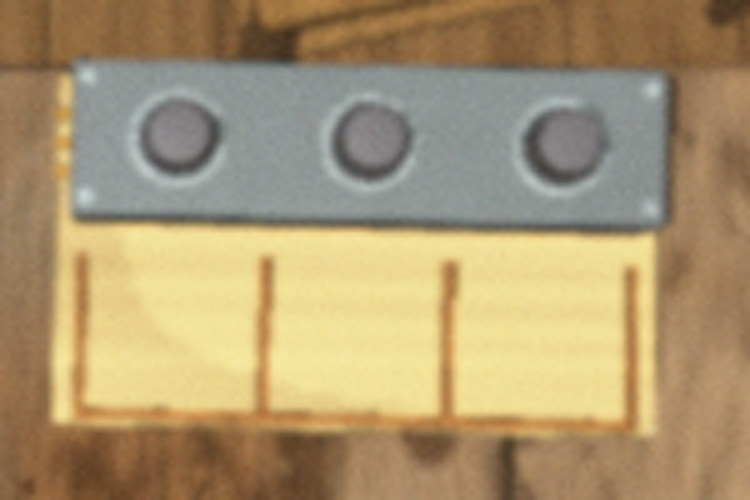

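View pics/c3.png

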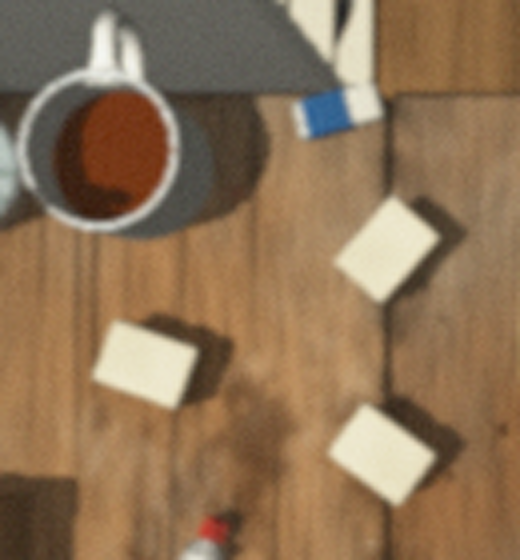

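```bash
python3 - <<'E'
from h import *
from scipy.optimize import least_squares
s=get_image("scene");t=get_image("top")
cv=lambda p,o:(np.array(p,float)+.5)/5-.5+np.array(o)
S=[cv(p,(205,170)) for p in [(364,110),(337,249),(307,402),(155,65),(38,520)]]
T=[cv(p,(220,120)) for p in [(180,134),(372,139),(570,145),(52,422),(655,434)]]
M=np.array([[32,78,75],[32,0,75],[32,-78,75],[-75,128,8],[-75,-128,8]],float)
for n,a,b in zip("k1 k2 k3 fl fr".split(),S,T): p,e=tri(s,a,t,b); print(n,p.round(1),round(e,1))
def W(x,z=0): c,q=np.cos(x[2]),np.sin(x[2]); return np.c_[x[0]+c*M[:,0]-q*M[:,1],x[1]+q*M[:,0]+c*M[:,1],M[:,2]+z]
def res(x,w=(1,1)): return np.r_[w[0]*(proj(s,W(x))-S).ravel(),w[1]*(proj(t,W(x))-T).ravel()]
for w in ((1,1),(1,0),(0,1)):
    r=least_squares(res,[490,-67,0],args=(w,)); print(w,r.x.round(4),np.sqrt(np.mean(r.fun**2)).round(2)); print(r.fun.round(1)); print(W(r.x)[:3].round(1).tolist())
# cork via masks
for n,im in (("scene",s),("top",t)):
    for d in models.cut_out(n,"cork_mid"):
        m=d["pixels"].astype(np.uint8); ys,xs=np.nonzero(m); print(n,d["uv"],round(d["score"],2),m.sum(),xs.min(),xs.max(),ys.min(),ys.max())
cv2.imwrite("pics/c4.png",cv2.resize(s["color"][95:185,200:310],None,fx=6,fy=6,interpolation=cv2.INTER_CUBIC))
cv2.imwrite("pics/c5.png",cv2.resize(t["color"][180:225,115:165],None,fx=10,fy=10,interpolation=cv2.INTER_CUBIC))
E
```

```text
k1 [521.1  10.6  74.2] 3.3
k2 [519.4 -65.9  73.7] 3.7
k3 [ 517.4 -144.7   73.5] 4.4
fl [406.4  63.7   3.3] 2.8
fr [ 400.8 -193.     6.5] 1.6
(1, 1) [ 4.838499e+02 -6.644650e+01 -2.060000e-02] 1.44
[-2.2 -0.4 -2.4  0.1 -2.4 -0.2  1.3 -0.4  1.9  0.1 -0.4  1.   0.5  0.8
  0.1  0.4  0.1 -3.  -0.  -2.9]
[[517.5, 10.9, 75.0], [515.8, -67.1, 75.0], [514.2, -145.1, 75.0]]
(1, 0) [ 4.857841e+02 -6.667840e+01 -2.090000e-02] 0.96
[-1.4 -0.2 -1.6  0.3 -1.6  0.   2.  -0.3  2.7  0.3 -0.   0.   0.  -0.
  0.  -0.   0.  -0.   0.  -0. ]
[[519.4, 10.6, 75.0], [517.8, -67.3, 75.0], [516.1, -145.3, 75.0]]
(0, 1) [ 4.824141e+02 -6.636540e+01 -2.120000e-02] 0.93
[-0.  -0.  -0.  -0.  -0.  -0.   0.  -0.   0.  -0.  -0.4  1.7  0.4  1.5
  0.1  1.1 -0.  -2.4 -0.1 -2.2]
[[516.1, 10.9, 75.0], [514.4, -67.0, 75.0], [512.8, -145.0, 75.0]]
scene [254.5, 123.6] 0.8 275 243 259 112 132
scene [227.1, 151.1] 0.56 326 215 235 143 165
scene [265.0, 157.9] 0.52 310 255 275 149 171
scene [262.9, 253.9] 0.5 110 261 271 247 258
top [136.0, 204.9] 0.79 436 124 152 190 211
top [195.7, 168.7] 0.69 413 184 210 159 185
top [193.2, 223.1] 0.55 365 182 207 212 234
```

View pics/c4.png

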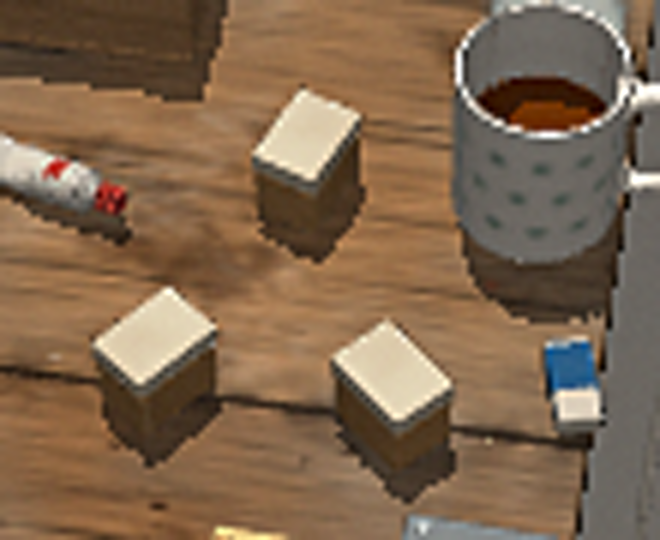

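View pics/c5.png

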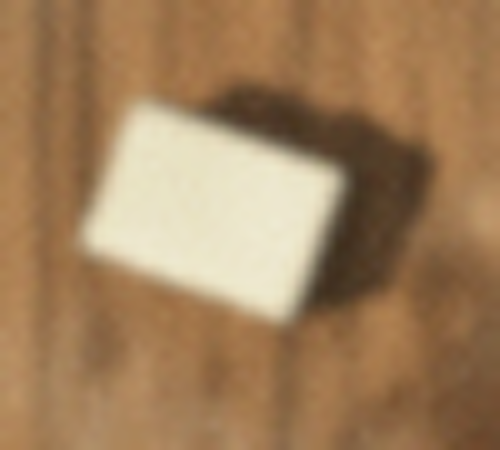

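```bash
python3 - <<'E'
from h import *
from scipy.optimize import least_squares
s=get_image("scene");t=get_image("top")
cv=lambda p,o,k=5:(np.array(p,float)+.5)/k-.5+np.array(o)
S=np.array([cv(p,(205,170)) for p in [(364,110),(337,249),(307,402),(155,65),(38,520)]])
T=np.array([cv(p,(220,120)) for p in [(180,134),(372,139),(570,145),(52,422),(655,434)]])
def W(x):
    M=np.array([[32,78,75],[32,0,75],[32,-78,75],[x[3],128,8],[x[3],-128,8]],float)
    c,q=np.cos(x[2]),np.sin(x[2]); return np.c_[x[0]+c*M[:,0]-q*M[:,1],x[1]+q*M[:,0]+c*M[:,1],M[:,2]]
# cork: top corners z=42 & bottom
CS=np.array([cv(p,(200,95),6) for p in [(305,88),(363,122),(312,188),(251,157)]])  # back-left.. 
CT=np.array([cv(p,(115,180),10) for p in [(140,100),(348,180),(290,325),(78,240)]])
for i in range(4): print("top centre est", atz(t,CT[i],42).round(1))
print("scene corners z42",[atz(s,c,42).round(1).tolist() for c in CS])
p,e=tri(s,CS.mean(0),t,CT.mean(0)); print("cork top",p.round(1),round(e,1))
def res(x,dS,dT):
    return np.r_[(proj(s,W(x)+dS)-S).ravel(),(proj(t,W(x)+dT)-T).ravel()]
r=least_squares(lambda x:res(x,0,0),[490,-67,0,-84]); print(r.x.round(4),np.sqrt(np.mean(r.fun**2)).round(2)); print(r.fun.round(1)); print(W(r.x).round(1).tolist())
# free camera offset with 2mm prior
f=lambda y: np.r_[res(y[:4],y[4:7],y[7:10])/0.4, y[4:]/2]
r=least_squares(f,np.r_[r.x,np.zeros(6)]); print(r.x.round(3)); print(r.fun.round(1)); print(W(r.x).round(1).tolist())
E
```

```text
top centre est [434.6 270.4  42. ]
top centre est [418.2 227.6  42. ]
top centre est [388.5 239.2  42. ]
top centre est [405.9 282.9  42. ]
scene corners z42 [[409.3, 282.2, 42.0], [438.9, 266.5, 42.0], [422.5, 224.9, 42.0], [392.2, 238.2, 42.0]]
cork top [413.3 256.8  36.4] 3.2
[ 4.869502e+02 -6.646980e+01 -2.020000e-02 -8.337500e+01] 0.61
[-0.9 -0.2 -1.   0.3 -1.   0.  -0.7 -0.8 -0.3 -0.3 -0.4 -0.6  0.5 -0.8
  0.1 -1.2 -0.  -0.5 -0.1 -0.5]
[[520.5, 10.9, 75.0], [518.9, -67.1, 75.0], [517.4, -145.1, 75.0], [406.2, 63.2, 8.0], [401.0, -192.8, 8.0]]
[ 4.87233e+02 -6.65630e+01 -2.10000e-02 -8.34200e+01  1.58300e+00
 -5.70000e-02 -3.00000e-02 -1.58300e+00  5.70000e-02 -7.57000e-01]
[-0.3 -0.1 -0.6  1.2 -0.5  0.6 -0.1 -1.6  1.1 -0.4 -0.8  0.3  1.1 -0.2
  0.1 -1.1  0.   0.2 -0.4  0.5  0.8 -0.  -0.  -0.8  0.  -0.4]
[[520.8, 10.8, 75.0], [519.2, -67.2, 75.0], [517.6, -145.2, 75.0], [406.5, 63.1, 8.0], [401.2, -192.8, 8.0]]
```

Request:
move_arm(
  moves=[
    [[-0.3137,-0.4191,0.12,0,0,-1.168],[-0.3137,-0.4191,0.12,0,0,-1.168],[-0.3137,-0.4191,0.12,0,0,-1.168],[-0.3137,-0.4191,0.12,0,0,-1.168],[-0.3137,-0.4191,0.12,0,0,-1.168],[-0.3137,-0.4191,0.12,0,0,-1.168],[-0.3137,-0.4191,0.12,0,0,-1.168],[-0.3137,-0.4191,0.12,0,0,-1.168],[-0.3137,-0.4191,0.12,0,0,-1.168],[-0.3137,-0.4191,0.12,0,0,-1.168],[-0.3137,-0.4191,0.12,0,0,-1.168],[-0.3137,-0.4191,0.12,0,0,-1.168],[-0.3137,-0.4191,0.12,0,0,-1.168],[-0.3137,-0.4191,0.12,0,0,-1.168],[-0.3137,-0.4191,0.12,0,0,-1.168]],
  ],
  jaw=0,
)

```text
clock: 3.52
eef_pos: [517.4, -145.4, 111.4]
tool_rot: [3.142, -0.0, -0.001]
force: [-0.4, 0.2, 0.1]
width: 0.2
```

```bash
python3 - <<'E'
from h import *
s=get_image("scene");t=get_image("top")
a=cv2.resize(s["color"][150:290,195:335],None,fx=4,fy=4,interpolation=cv2.INTER_CUBIC)
cv2.imwrite("pics/d1.png",a)
cv2.imwrite("pics/d2.png",cv2.resize(t["color"][100:220,220:370],None,fx=5,fy=5,interpolation=cv2.INTER_CUBIC))
print(proj(s,[517.4,-145.4,111.4]),proj(s,[517.4,-145.4,75]),ctrl.read_state()["clock"])
E
```

```text
[[265.14777179 243.04857337]] [[264.994659   250.15438457]] 3.625
```

View pics/d1.png

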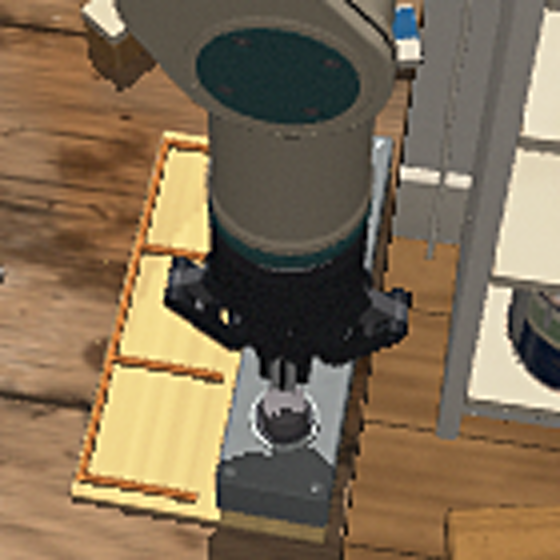

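View pics/d2.png

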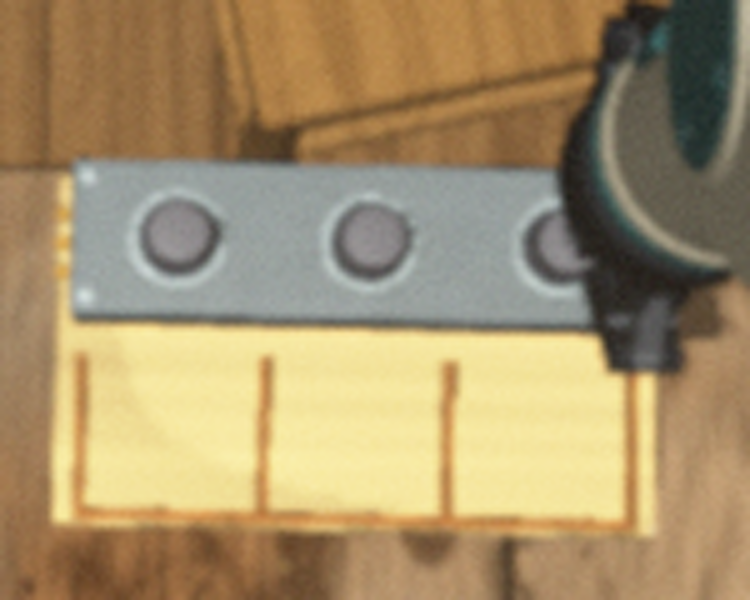

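Request:
move_arm(
  moves=[
    [[0,0,0.01,0,0,0],[0,0,0.02,0,0,0],[0,0,0.027,0,0,0],[0,0,0.031,0,0,0],[0,0,0.033,0,0,0],[0,0,0.033,0,0,0]],
  ],
)

```text
clock: 4.38
eef_pos: [517.5, -145.1, 78.3]
tool_rot: [-3.142, -0.0, -0.0]
force: [0.2, 0.2, -0.3]
width: -0.1
```

Request:
move_arm(
  moves=[
    [[0,0,0.0005,0,0,0],[0,0,0.001,0,0,0]],
  ],
)

```text
clock: 4.62
eef_pos: [517.6, -145.1, 77.5]
tool_rot: [3.142, -0.0, -0.0]
force: [-0.1, -0.1, -0.4]
width: -0.1
```

Request:
move_arm(
  moves=[
    [[0,0,0.0005,0,0,0],[0,0,0.001,0,0,0]],
  ],
)

```text
clock: 4.88
eef_pos: [517.4, -145.2, 76.3]
tool_rot: [3.142, -0.0, -0.0]
force: [0.7, 0.6, -0.8]
width: 0.2
```

Request:
move_arm(
  moves=[
    [[0,0,0.0005,0,0,0],[0,0,0.001,0,0,0]],
  ],
)

```text
clock: 5.12
eef_pos: [517.4, -145.1, 75.3]
tool_rot: [-3.142, -0.0, -0.0]
force: [0.7, 0.5, -0.1]
width: 0.2
```

Request:
move_arm(
  moves=[
    [[0,0,0.0005,0,0,0],[0,0,0.001,0,0,0]],
  ],
)

```text
clock: 5.38
eef_pos: [517.4, -145.1, 74.3]
tool_rot: [3.142, -0.0, -0.0]
force: [-0.1, 0.2, 1.3]
width: -0.2
```

Request:
move_arm(
  moves=[
    [[0,0,0.0005,0,0,0],[0,0,0.001,0,0,0]],
  ],
)

```text
clock: 5.62
eef_pos: [517.4, -145.1, 73.3]
tool_rot: [3.142, -0.0, -0.0]
force: [-0.7, 0.0, 0.6]
width: -0.2
```

Request:
move_arm(
  moves=[
    [[0,0,0.0005,0,0,0],[0,0,0.001,0,0,0]],
  ],
)

```text
clock: 5.88
eef_pos: [517.4, -145.1, 72.3]
tool_rot: [3.142, -0.0, -0.0]
force: [-0.1, 0.3, 1.7]
width: -0.2
```

Request:
move_arm(
  moves=[
    [[0,0,0.0005,0,0,0],[0,0,0.001,0,0,0]],
  ],
)

```text
clock: 6.12
eef_pos: [517.4, -145.1, 71.3]
tool_rot: [-3.142, -0.0, -0.0]
force: [0.0, 0.1, 0.9]
width: 0.3
```

Request:
move_arm(
  moves=[
    [[0,0,0.0005,0,0,0],[0,0,0.001,0,0,0]],
  ],
)

```text
clock: 6.38
eef_pos: [517.4, -145.1, 70.3]
tool_rot: [-3.142, -0.0, -0.0]
force: [-0.1, 0.7, 1.4]
width: 0.1
```

Request:
move_arm(
  moves=[
    [[0,0,0.0005,0,0,0],[0,0,0.001,0,0,0]],
  ],
)

```text
clock: 6.62
eef_pos: [517.5, -145.1, 69.3]
tool_rot: [-3.142, -0.0, -0.0]
force: [-0.9, 0.8, 1.5]
width: -0.3
```

Request:
move_arm(
  moves=[
    [[0,0,0.0005,0,0,0],[0,0,0.001,0,0,0]],
  ],
)

```text
clock: 6.88
eef_pos: [517.4, -145.1, 68.3]
tool_rot: [3.142, -0.0, -0.0]
force: [-0.6, -0.2, 0.9]
width: -0.1
```

Request:
move_arm(
  moves=[
    [[0,0,0.0005,0,0,0],[0,0,0.001,0,0,0]],
  ],
)

```text
clock: 7.12
eef_pos: [517.5, -145.1, 67.3]
tool_rot: [3.142, -0.0, 0.0]
force: [-0.3, 0.2, 0.8]
width: -0.2
```

Request:
move_arm(
  moves=[
    [[0,0,0.0005,0,0,0],[0,0,0.001,0,0,0]],
  ],
)

```text
clock: 7.38
eef_pos: [517.4, -145.1, 66.3]
tool_rot: [-3.142, -0.0, -0.0]
force: [-0.2, -0.8, 1.7]
width: -0.1
```

Request:
move_arm(
  moves=[
    [[0,0,0.0005,0,0,0],[0,0,0.001,0,0,0]],
  ],
)

```text
clock: 7.62
eef_pos: [517.5, -145.1, 65.3]
tool_rot: [3.142, -0.0, -0.0]
force: [-0.5, -1.0, 1.6]
width: 0.1
```

Request:
move_arm(
  moves=[
    [[0,0,0.0005,0,0,0],[0,0,0.001,0,0,0]],
  ],
)

```text
clock: 7.88
eef_pos: [517.4, -145.1, 64.3]
tool_rot: [3.142, -0.0, 0.0]
force: [0.4, -0.1, 2.2]
width: 0.2
```

Request:
move_arm(
  moves=[
    [[0,0,0.0005,0,0,0],[0,0,0.001,0,0,0]],
  ],
)

```text
clock: 8.12
eef_pos: [517.4, -145.1, 63.3]
tool_rot: [3.142, -0.0, -0.0]
force: [-0.3, -0.3, 2.1]
width: -0.2
```

Request:
move_arm(
  moves=[
    [[0,0,0.0005,0,0,0],[0,0,0.001,0,0,0]],
  ],
)

```text
clock: 8.38
eef_pos: [517.5, -145.1, 62.3]
tool_rot: [3.142, -0.0, 0.0]
force: [-0.4, 0.1, 1.4]
width: -0.3
```

Request:
move_arm(
  moves=[
    [[0,0,0.0005,0,0,0],[0,0,0.001,0,0,0]],
  ],
)

```text
clock: 8.62
eef_pos: [517.4, -145.1, 61.3]
tool_rot: [-3.142, -0.0, 0.0]
force: [-0.9, 1.3, 1.4]
width: -0.2
```

Request:
move_arm(
  moves=[
    [[0,0,0.0005,0,0,0],[0,0,0.0015,0,0,0],[0,0,0.0015,0,0,0]],
  ],
)

```text
clock: 9.0
eef_pos: [517.5, -145.1, 59.8]
tool_rot: [-3.142, -0.0, 0.0]
force: [-1.0, 0.3, 2.7]
width: -0.1
```

Request:
move_arm(
  moves=[
    [[0,0,-0.004,0,0,0],[0,0,-0.008,0,0,0],[0,0,-0.012,0,0,0],[0,0,-0.016,0,0,0],[0,0,-0.024,0,0,0],[0,0,-0.034,0,0,0],[0.0005,-0.02,-0.034,0,0,0],[0.001,-0.04,-0.034,0,0,0],[0.0015,-0.06,-0.034,0,0,0],[0.0015,-0.078,-0.034,0,0,0],[0.0015,-0.078,-0.026,0,0,0],[0.0015,-0.078,-0.019,0,0,0],[0.0015,-0.078,-0.0165,0,0,0],[0.0015,-0.078,-0.0165,0,0,0]],
  ],
)

```text
clock: 10.75
eef_pos: [518.6, -67.8, 75.9]
tool_rot: [3.141, 0.001, -0.001]
force: [-0.0, -0.5, 0.3]
width: 0.2
```

```bash
python3 - <<'E'
from h import *
s=get_image("scene");t=get_image("top")
cv2.imwrite("pics/e1.png",cv2.resize(s["color"][150:290,195:335],None,fx=4,fy=4,interpolation=cv2.INTER_CUBIC))
E
```

```text
(no output)
```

View pics/e1.png

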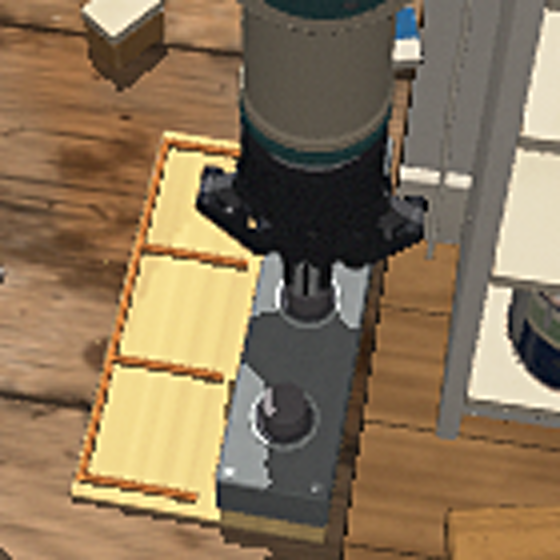

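Key 3 (crop ~(287,405)) is back up; the closed fingers stand on key 2. Key 3 stayed soft to about 15 mm, so it's worn. Now key 2.

Request:
move_arm(
  moves=[
    [[0,0,0.0007,0,0,0],[0,0,0.0013,0,0,0]],
  ],
)

```text
clock: 11.1
eef_pos: [519.0, -67.2, 75.1]
tool_rot: [3.142, -0.0, -0.0]
force: [0.2, -0.4, 0.1]
width: 0.1
```

Request:
move_arm(
  moves=[
    [[0,0,0.0005,0,0,0],[0,0,0.001,0,0,0]],
  ],
)

```text
clock: 11.35
eef_pos: [519.0, -67.2, 74.1]
tool_rot: [3.141, -0.0, -0.0]
force: [0.9, -0.4, 1.4]
width: -0.0
```

Request:
move_arm(
  moves=[
    [[0,0,0.0005,0,0,0],[0,0,0.001,0,0,0]],
  ],
)

```text
clock: 11.6
eef_pos: [519.0, -67.2, 73.3]
tool_rot: [3.141, -0.0, -0.0]
force: [-1.3, -0.1, 5.6]
width: 0.2
```

Request:
move_arm(
  moves=[
    [[0,0,0.0005,0,0,0],[0,0,0.0005,0,0,0]],
  ],
)

```text
clock: 11.85
eef_pos: [519.1, -67.1, 72.9]
tool_rot: [3.141, -0.0, -0.0]
force: [-1.2, -0.1, 6.1]
width: -0.2
```

Request:
move_arm(
  moves=[
    [[0,0,0.0005,0,0,0],[0,0,0.0005,0,0,0]],
  ],
)

```text
clock: 12.1
eef_pos: [519.1, -67.2, 72.5]
tool_rot: [3.141, -0.0, -0.0]
force: [-1.2, 0.3, 6.8]
width: 0.2
```

Request:
move_arm(
  moves=[
    [[0,0,0.0005,0,0,0],[0,0,0.0005,0,0,0]],
  ],
)

```text
clock: 12.35
eef_pos: [519.1, -67.2, 72.0]
tool_rot: [3.141, -0.0, -0.0]
force: [-0.9, -0.2, 6.2]
width: 0.2
```

Request:
move_arm(
  moves=[
    [[0,0,0.0005,0,0,0],[0,0,0.0005,0,0,0]],
  ],
)

```text
clock: 12.6
eef_pos: [519.1, -67.2, 71.4]
tool_rot: [3.141, -0.0, -0.0]
force: [-0.2, 0.1, 5.8]
width: -0.3
```

Request:
move_arm(
  moves=[
    [[0,0,0.0005,0,0,0],[0,0,0.0005,0,0,0]],
  ],
)

```text
clock: 12.85
eef_pos: [519.0, -67.1, 70.8]
tool_rot: [3.141, -0.0, -0.0]
force: [-1.0, -0.6, 3.8]
width: -0.1
```

Request:
move_arm(
  moves=[
    [[0,0,0.0005,0,0,0],[0,0,0.0005,0,0,0]],
  ],
)

```text
clock: 13.1
eef_pos: [518.8, -67.0, 69.7]
tool_rot: [-3.141, 0.0, 0.0]
force: [-0.1, 0.4, -0.3]
width: 0.1
```

Request:
move_arm(
  moves=[
    [[0,0,0.0005,0,0,0],[0,0,0.0005,0,0,0]],
  ],
)

```text
clock: 13.35
eef_pos: [518.7, -67.0, 69.2]
tool_rot: [-3.141, 0.001, 0.0]
force: [-1.2, -0.4, -0.6]
width: -0.1
```

Request:
move_arm(
  moves=[
    [[0,0,0.0004,0,0,0],[0,0,0.0004,0,0,0]],
  ],
)

```text
clock: 13.6
eef_pos: [518.9, -67.1, 69.1]
tool_rot: [-3.142, 0.0, 0.0]
force: [-0.3, 0.0, -0.1]
width: -0.2
```

Request:
move_arm(
  moves=[
    [[0,0,-0.003,0,0,0],[0,0,-0.008,0,0,0],[0,0,-0.02,0,0,0],[0,0,-0.04,0,0,0],[-0.02,0,-0.07,0,0,0],[-0.06,-0.05,-0.08,0,0,0],[-0.1,-0.1,-0.08,0,0,0],[-0.12,-0.15,-0.08,0,0,0],[-0.12,-0.16,-0.08,0,0,0]],
  ],
  jaw=0,
)

```text
clock: 14.72
eef_pos: [397.4, 96.4, 150.2]
tool_rot: [-3.14, -0.001, 0.007]
force: [0.6, -1.0, -0.2]
width: 0.3
```

```bash
python3 - <<'E'
from h import *
s=get_image("scene");t=get_image("top")
cv2.imwrite("pics/f1.png",cv2.resize(s["color"][170:290,205:305],None,fx=5,fy=5,interpolation=cv2.INTER_CUBIC))
E
```

```text
(no output)
```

View pics/f1.png

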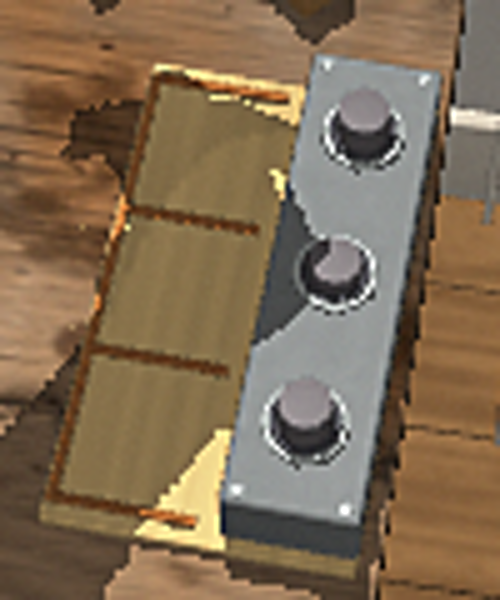

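Request:
move_arm(
  moves=[
    [[0.0147,-0.161,0.029,0,0,-1.204],[0.0147,-0.161,0.029,0,0,-1.204],[0.0147,-0.161,0.029,0,0,-1.204],[0.0147,-0.161,0.029,0,0,-1.204],[0.0147,-0.161,0.029,0,0,-1.204],[0.0147,-0.161,0.029,0,0,-1.204],[0.0147,-0.161,0.029,0,0,-1.204],[0.0147,-0.161,0.029,0,0,-1.204],[0.0147,-0.161,0.029,0,0,-1.204],[0.0147,-0.161,0.029,0,0,-1.204]],
  ],
  jaw=1,
)

```text
clock: 16.08
eef_pos: [414.0, 253.5, 120.2]
tool_rot: [3.141, 0.0, 1.202]
force: [-0.6, -0.5, -0.7]
width: 85.3
```

```bash
python3 - <<'E'
from h import *
s=get_image("scene");t=get_image("top")
a=cv2.resize(s["color"][60:200,170:330],None,fx=4,fy=4,interpolation=cv2.INTER_CUBIC)
b=cv2.resize(t["color"][110:260,90:240],None,fx=4,fy=4,interpolation=cv2.INTER_CUBIC)
cv2.imwrite("pics/g1.png",a);cv2.imwrite("pics/g2.png",b)
E
```

```text
(no output)
```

View pics/g1.png

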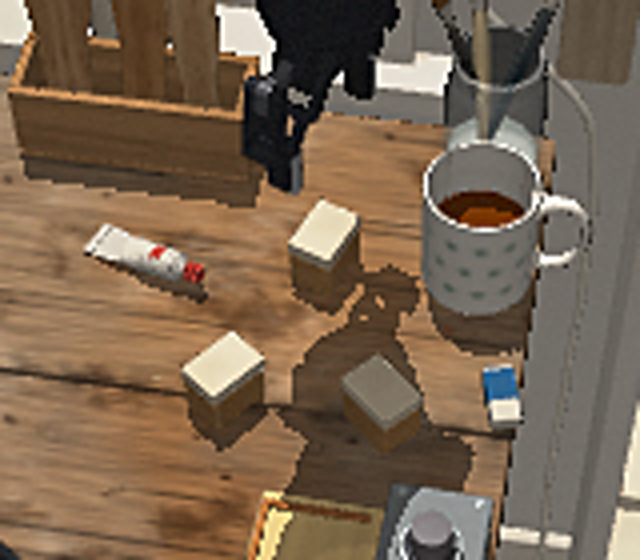

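View pics/g2.png

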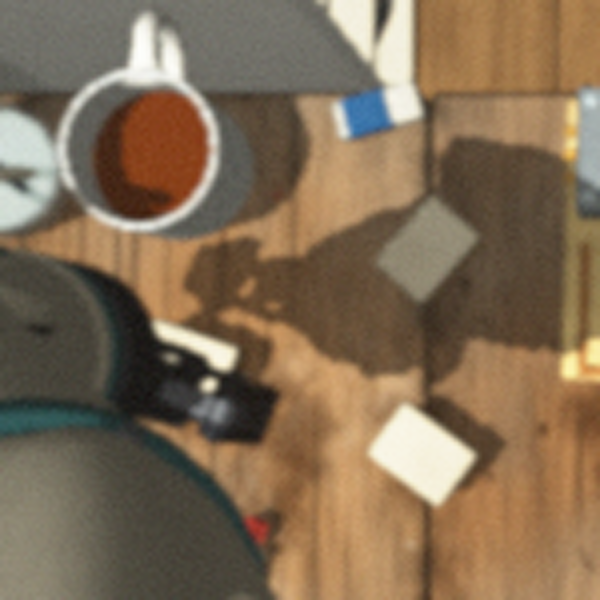

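Request:
move_arm(
  moves=[
    [[0,0,0.04,0,0,0],[0,0,0.075,0,0,0],[0,0,0.095,0,0,0],[0,0,0.106,0,0,0],[0,0,0.112,0,0,0],[0,0,0.112,0,0,0],[0,0,0.112,0,0,0]],
  ],
)

```text
clock: 17.05
eef_pos: [414.1, 254.2, 8.7]
tool_rot: [3.141, -0.001, 1.204]
force: [0.0, -0.3, -0.2]
width: 85.3
```

Request:
move_arm(
  moves=[
    [[0,0,0,0,0,0],[0,0,0,0,0,0],[0,0,0,0,0,0],[0,0,0,0,0,0],[0,0,0,0,0,0],[0,0,0,0,0,0],[0,0,0,0,0,0],[0,0,0,0,0,0]],
  ],
  jaw=0.3,
)

```text
clock: 18.05
eef_pos: [414.0, 254.1, 8.6]
tool_rot: [3.141, -0.001, 1.204]
force: [-0.9, -0.3, 5.2]
width: 45.2
```

Request:
move_arm(
  moves=[
    [[0,0,-0.01,0,0,0],[0,0,-0.03,0,0,0],[0,0,-0.06,0,0,0],[0,0,-0.09,0,0,0],[0,0,-0.1,0,0,0],[0,0,-0.1,0,0,0]],
  ],
)

```text
clock: 18.8
eef_pos: [413.9, 253.7, 108.4]
tool_rot: [3.141, -0.001, 1.203]
force: [-0.5, -0.8, -0.7]
width: 45.0
```

Request:
move_arm(
  moves=[
    [[-0.03,0.0155,0,0,0,-0.04],[-0.07,0.0355,0,0,0,-0.08],[-0.11,0.056,0,0,0,-0.13],[-0.15,0.0765,0,0,0,-0.18],[-0.19,0.097,0,0,0,-0.23],[-0.225,0.1145,0,0,0,-0.28],[-0.255,0.13,0,0,0,-0.31],[-0.275,0.14,0,0,0,-0.33],[-0.2864,0.1458,0,0,0,-0.3465],[-0.2864,0.1458,0,0,0,-0.3465],[-0.2864,0.1458,0,0,0,-0.3465],[-0.2864,0.1458,0,0,0,-0.3465]],
  ],
)

```text
clock: 20.3
eef_pos: [446.9, -64.8, 108.0]
tool_rot: [-3.141, -0.0, 1.552]
force: [-0.5, -0.0, -0.4]
width: 45.1
```

```bash
python3 - <<'E'
from h import *
s=get_image("scene");t=get_image("top")
cv2.imwrite("pics/i1.png",cv2.resize(s["color"][130:280,190:330],None,fx=4,fy=4,interpolation=cv2.INTER_CUBIC))
cv2.imwrite("pics/i2.png",cv2.resize(t["color"][110:260,200:350],None,fx=4,fy=4,interpolation=cv2.INTER_CUBIC))
print(ctrl.read_state()["eef_pos"])
E
```

```text
[446.98244228 -65.02397233 108.10207263]
```

View pics/i1.png

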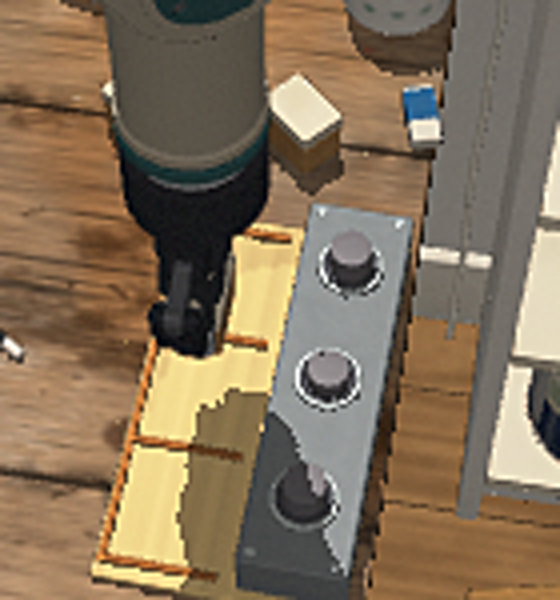

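View pics/i2.png

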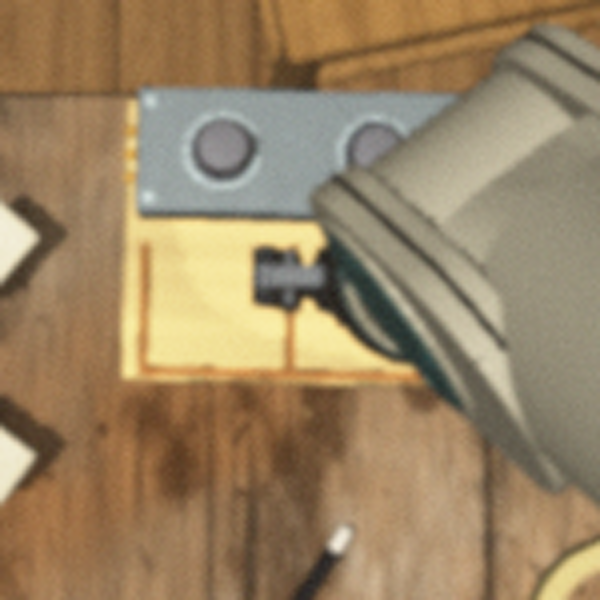

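Request:
move_arm(
  moves=[
    [[0,0,0.025,0,0,0],[0,0,0.05,0,0,0],[0,0,0.07,0,0,0],[0,0,0.08,0,0,0],[0,0,0.086,0,0,0],[0,0,0.088,0,0,0],[0,0,0.088,0,0,0],[0,0,0.088,0,0,0]],
  ],
)

```text
clock: 21.4
eef_pos: [447.3, -65.9, 20.5]
tool_rot: [3.141, 0.0, 1.55]
force: [-0.3, -0.3, -0.8]
width: 45.4
```

```bash
python3 - <<'E'
from h import *
s=get_image("scene");t=get_image("top")
cv2.imwrite("pics/j1.png",cv2.resize(s["color"][170:290,195:315],None,fx=5,fy=5,interpolation=cv2.INTER_CUBIC))
E
```

```text
(no output)
```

View pics/j1.png

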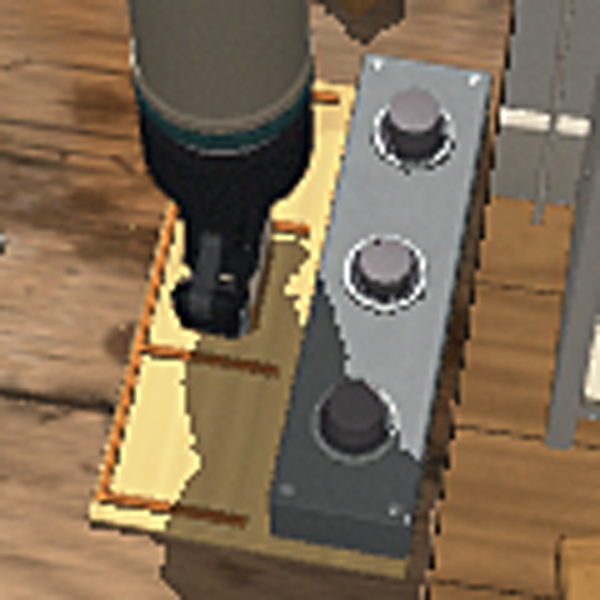

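Cork hangs inside bay 2 (gripper at crop ~(215,300), rib at row 360), with the latched key 2 at (388,262). Lowering to contact.

Request:
move_arm(
  moves=[
    [[0,0,0.001,0,0,0],[0,0,0.002,0,0,0],[0,0,0.003,0,0,0],[0,0,0.003,0,0,0]],
  ],
)

```text
clock: 22.0
eef_pos: [447.0, -65.7, 17.0]
tool_rot: [-3.141, 0.0, 1.551]
force: [-0.1, 0.2, -1.3]
width: 45.3
```

Request:
move_arm(
  moves=[
    [[0,0,0.0005,0,0,0],[0,0,0.0005,0,0,0]],
  ],
)

```text
clock: 22.25
eef_pos: [447.0, -65.7, 16.6]
tool_rot: [3.142, -0.0, 1.551]
force: [0.6, -1.0, -0.5]
width: 45.6
```

Request:
move_arm(
  moves=[
    [[0,0,0.0005,0,0,0],[0,0,0.0005,0,0,0]],
  ],
)

```text
clock: 22.5
eef_pos: [447.0, -65.7, 16.6]
tool_rot: [3.141, 0.0, 1.551]
force: [-1.3, 0.3, 6.9]
width: 45.4
```

Request:
move_arm(
  moves=[
    [[0,0,0.0005,0,0,0],[0,0,0.0005,0,0,0]],
  ],
)

```text
clock: 22.75
eef_pos: [447.0, -65.7, 16.6]
tool_rot: [3.141, 0.001, 1.551]
force: [-2.5, -0.4, 14.3]
width: 45.2
```

Request:
move_arm(
  moves=[
    [[0,0,-0.0008,0,0,0],[0,0,-0.0008,0,0,0]],
  ],
)

```text
clock: 23.0
eef_pos: [447.2, -65.8, 16.6]
tool_rot: [3.141, 0.0, 1.55]
force: [-0.8, 0.0, 6.4]
width: 45.1
```

Request:
move_arm(
  moves=[
    [[0,0,0,0,0,0],[0,0,0,0,0,0],[0,0,0,0,0,0],[0,0,0,0,0,0],[0,0,0,0,0,0]],
  ],
  jaw=0.75,
)

```text
clock: 23.62
eef_pos: [447.0, -65.7, 16.4]
tool_rot: [-3.142, -0.0, 1.55]
force: [-0.5, -0.4, 0.2]
width: 63.9
```

Request:
move_arm(
  moves=[
    [[0,0,-0.004,0,0,0],[0,0,-0.012,0,0,0],[0,0,-0.03,0,0,0],[0,0,-0.06,0,0,0],[0,0,-0.1,0,0,0],[0,0,-0.13,0,0,0],[0,0,-0.14,0,0,0],[0,0,-0.14,0,0,0]],
  ],
)

```text
clock: 24.62
eef_pos: [447.1, -66.1, 156.8]
tool_rot: [3.141, 0.0, 1.55]
force: [-0.1, 1.3, -0.2]
width: 64.4
```

Request:
move_arm(
  moves=[
    [[0.05,0,-0.02,0,0,0],[0.1,0,-0.04,0,0,0],[0.15,0,-0.06,0,0,0],[0.2,0,-0.06,0,0,0],[0.22,0,-0.06,0,0,0],[0.22,0,-0.06,0,0,0],[0.22,0,-0.06,0,0,0]],
  ],
)

```text
clock: 25.5
eef_pos: [451.0, 152.6, 215.4]
tool_rot: [-3.14, 0.002, 1.55]
force: [0.3, -0.2, 0.3]
width: 64.2
```

```bash
python3 - <<'E'
from h import *
s=get_image("scene");t=get_image("top")
cv2.imwrite("pics/k1.png",cv2.resize(s["color"][170:290,195:315],None,fx=5,fy=5,interpolation=cv2.INTER_CUBIC))
cv2.imwrite("pics/k2.png",cv2.resize(t["color"][110:230,210:370],None,fx=5,fy=5,interpolation=cv2.INTER_CUBIC))
cv2.imwrite("pics/k3.png",s["color"])
E
```

```text
(no output)
```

View pics/k1.png

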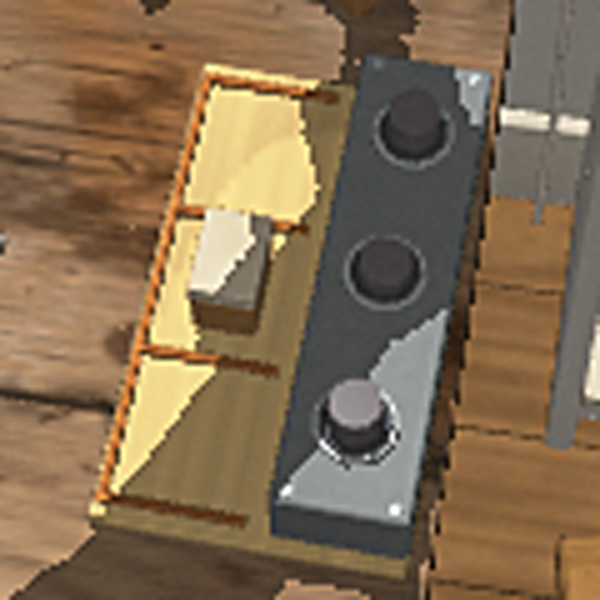

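View pics/k2.png

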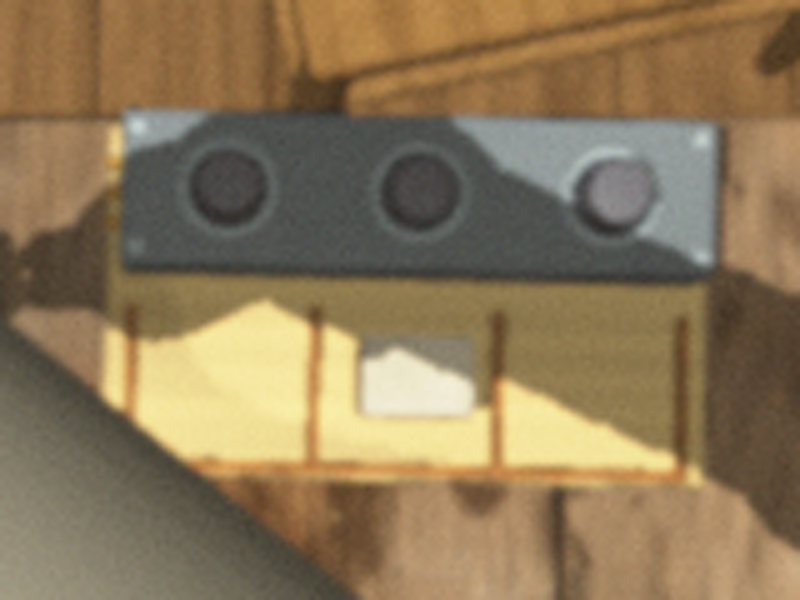

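View pics/k3.png

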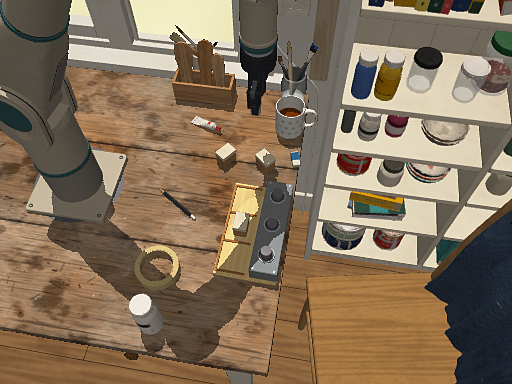

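```bash
python3 -c "
from cell import job; print(job.finish_job())"
```

```text
the job is handed in; nothing more can be done
None
```

The working switch is the middle one, key_2. It is latched down, and the cork block stands upright in the bay in front of it. I handed the job in at about 25.6 s of the 67 s allowed; no verdict was reported.

- **Key 3 (right):** I pressed this first. It stayed soft at about 1–2.7 N down to about 15 mm, so it is worn out. I let it go and the picture shows it back up.
- **Key 2 (middle):** The force climbed to about 6.8 N and was gone at about 5 mm of travel. I followed it about 1 mm further and eased off with no force showing. The picture shows it staying down.
- **Key 1 (left):** I did not press it, because the working switch had already been found.
- **Cork block:** I took the leftmost of the three look-alikes, gripped at about 45 mm width. I lowered it into bay 2 until it touched. Pressing briefly to confirm contact read about 14 N on the gripped block, and I eased off before releasing.

**Last checks:** The final pictures show the cork clear of the ribs and roughly centred, key 2 down, keys 1 and 3 up, the other things in view where they were, and the gripper clear of everything. The two cameras disagreed by about 3–4 mm in x. I used positions between the two, and contact at about 75 mm on both pressed plungers agreed with the stated height.

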